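Lid the washed specimen pots

ROBOT

A 6-joint arm with a two-finger parallel gripper is mounted at the origin on the work surface. World frame = base frame: x ahead of the robot, y to its left, z up, the work surface at z = 0. Lengths are in m, angles in degrees, forces in N, time in s.
With the tool pointing down it reaches from about 0.275 to 0.75 m from the base axis. Payload 10.2 kg.
Tool frame: the origin (TCP) lies at the very end of the fingers, on their centre line; the grasp point (between the pads) lies 19 mm behind it (bot.grasp_offset is the distance from the TCP to the grasp point, in m); z points along the fingers, y is the line along which they close (so a half turn about z gives the same grasp; the last joint's range is limited). The gripper opens to 88 mm and grips with 3 to 60 N. Pads are 18 mm wide; open, the fingers measure 123 mm over their backs; the gripper's body (75 mm by 187 mm) begins 45 mm behind the grasp point.
Start: joints at [62.888, 17.928, 85.812, -0, 76.261, -12.8], TCP at [0.13, 0.509, 0.212] pointing down, gripper open.
Joint ranges: [-168.41, 168.41], [-55.51, 124.54], [10.69, 146.95], [-70.63, 250.63], [1, 178], [-165.06, 165.06]. Speed limits (degrees/s): [136.94, 136.94, 172.46, 180, 180, 180].

INTERFACE

Orientations are given as [roll, pitch, yaw] about the fixed x, y, z axes, in that order (R = Rz(yaw) Ry(pitch) Rx(roll)).
In Python, from plant import get_obs, cams, close_job, bot gives the robot as it stands.
- The arm moves only by the tool apply_moves, never from a script. Its arguments are lists of equal length, an entry for each row: "linear": the shift along the tool's x, y, z in mm, a list of three; "spin": the turn about the tool's z in rad. A call has 1 to 5 rows; each row is the pose to reach, as a shift and turn from the pose commanded when the call began, along the tool's axes at that moment; what a row does not reach only later rows make up. A row lasts 1/12 s, in which the tool goes at most 41.7 mm and 7.16 degrees, less where a joint would pass 70% of its speed; a pose out of reach is approached as far as the arm can. A call with a gripper value outside its range is refused whole. "gripper" is the opening, from 0 (shut) to 1 (fully open), set as the call begins (left out, the last holds). The fingers move at their own pace and stop on an object; "force" is the grip in N (left out, the last holds). Time passes only in rows, so rows that repeat a pose let the fingers close. It gives the time, the measured TCP pose, the force, the opening and the grip force at its end, in the units of the state.
- get_obs(): the state, without advancing time (a new reading comes with each control period).
- cams.camera(name): name is "scene" or "top" or "wrist"; returns the picture (384x512x3 uint8, blue, green, red); there is no depth.
- cams.calibration(name): a dict with "camera_matrix" (3x3 intrinsics, pixels), "R" (3x3) and "t" (3): a world point X has camera coordinates R X + t. Camera axes: x right, y down, z forward; pixel columns grow to the right and rows downward; lengths in m; the calibration is good to about 2 mm. A picture is of the moment at which its call begins: read the wrist's pose just before it. calibration takes no time and is no camera call; for the wrist camera it gives the pose at the moment of the call.
- close_job(): hands the job in; it is judged then, once.
The state is a dict: "t": time; "q": joint angles; "qd": joint speeds; "tau": joint torques, N m; "ee_pos": TCP position; "orientation": TCP orientation; "wrist_force": force on the tool from outside, world axes, zero at the start; "wrist_torque": the same for the moment, N m; "gripper_width": opening from 0.0 (shut) to 1.0 (fully open); "grip_force": force on a finger pad.
Only numpy, scipy, OpenCV 4.12 (cv2) and the standard library are available. Lean on these libraries where they do the work, as an engineer would, in place of code of your own. Each camera call takes 0.05 s, during which the arm holds its last target. There are 200 camera calls.

TASK

The three washed specimen pots and the slide-staining trough are dry: close each of the four with the loose red lid that fits it, fully home so that the lid's rim lies flat on the pot's edge all round. Leave the pots standing upright where they are, and do not disturb the pot that is already closed or the tally counter.

Things in the scene. Friction and masses are not known exactly. Their poses are not given: they have to be found in the camera images.
- lid_small_center (a point): the small round red lid, lying right way up, 16 mm high: gripping rim 40 mm across, 10 mm high, upright sides, flat top; below it a tapered plug 6 mm high, 27 to 19 mm across, on which it lies. Point: centre, 8 mm above its underside, z up. Loose push-in lid for the small round pot; home, its rim lies on the pot's edge and this point is 2 mm above that edge. About 15 g
- lid_middle_center (a point): the middle round red lid, lying right way up, 16 mm high: gripping rim 53 mm across, 10 mm high, upright sides, flat top; below it a tapered plug 6 mm high, 40 to 32 mm across, on which it lies. Point: centre, 8 mm above its underside, z up. Loose push-in lid for the middle round pot; home, its rim lies on the pot's edge and this point is 2 mm above that edge. About 22 g
- lid_large_center (a point): the large round red lid, lying right way up, 16 mm high: gripping rim 66 mm across, 10 mm high, upright sides, flat top; below it a tapered plug 6 mm high, 53 to 45 mm across, on which it lies. Point: centre, 8 mm above its underside, z up. Loose push-in lid for the large round pot; home, its rim lies on the pot's edge and this point is 2 mm above that edge. About 30 g
- pot_small: the small round pot, 37 mm outside diameter at its upper edge, open at the top, wall 3 mm, upper edge 45 mm above the table, mouth 31 mm across. Milky white plastic, empty, standing loose and light (about 45 g). Origin at the centre of its underside, z up.
- pot_middle: the middle round pot, 50 mm outside diameter at its upper edge, open at the top, wall 3 mm, upper edge 58 mm above the table, mouth 44 mm across. Milky white plastic, empty, standing loose and light (about 65 g). Origin at the centre of its underside, z up.
- pot_large: the large round pot, 63 mm outside diameter at its upper edge, open at the top, wall 3 mm, upper edge 66 mm above the table, mouth 57 mm across. Milky white plastic, empty, standing loose and light (about 90 g). Origin at the centre of its underside, z up.
- lid_trough_center (a point): the rectangular red lid, lying right way up, 16 mm high: gripping rim 89 mm (its x) by 53 mm (its y), 10 mm high, upright sides, flat top; below it a tapered plug 6 mm high, 75 x 39 to 67 x 31 mm, on which it lies. Point: centre, 8 mm above its underside, z up. Loose push-in lid for the trough, either way round; home, its rim lies on the pot's edge and this point is 2 mm above that edge. About 40 g
- trough: the rectangular slide-staining trough, 86 mm (along its x) by 50 mm (along its y) outside, with a 92 x 56 mm foot 4 mm high, open at the top, wall 3 mm, upper edge 46 mm above the table, mouth 80 x 44 mm. Milky white plastic, empty, standing loose and light (about 130 g). Origin at the centre of its underside, z up.
- closed_pot_center (a point): bystander: a pot of the middle size (50 mm across) with a paper band, already closed by a 53 mm red lid; 68 mm high in all, standing loose. The point is on its axis half-way up, 34 mm above the table
- tally_center (a point): bystander: a round steel hand tally counter lying on its back, 46 mm across, 28 mm high, with a thumb button and a finger ring at its sides. The point is at its centre, 14 mm above the table
Not all that is in view belongs to the job. What is shaped like the pot_small but purple or yellow is not meant.

How it is judged:
By the outcome, as a careful person would: the job done as asked, in the order asked, and still so for the second after the job is handed in, with the robot touching nothing.
It also fails if it takes over 134 s, if anything falls off the work surface, if the arm or the gripper's body presses on something with over 40 N, if the wrist force passes 120 N, or if a joint passes its speed limit or range.

## Working session

There is one attempt and no reset: what is moved stays moved. The work goes in short steps, Python scripts to look and compute and a tool call to move; the robot and the scene stay as the last step left them, time stands still between calls to the robot, and variables do not carry over. Pictures are saved under pics/ and viewed, at most 14 in all, crops included, and the job is handed in when it is done.

Besides the shell and the picture viewer there is one more tool, called after ">>>" by a JSON object that holds its "name" and its "arguments", one argument or row to a line. apply_moves: Moves the arm, as the interface text tells. Its arguments: {"type":"object","properties":{"linear":{"type":"array","items":{"type":"array","items":{"type":"number"}}},"spin":{"type":"array","items":{"type":"number"}},"gripper":{"type":"number"},"force":{"type":"number"}},"required":["linear","spin"]}

```bash
mkdir -p pics; ls
python3 - <<'E'
from plant import get_obs,cams,bot
import cv2,numpy as np
o=get_obs();print(o)
for n in("top","scene"):
    im=cams.camera(n);cv2.imwrite(f"pics/{n}0.png",im);c=cams.calibration(n);print(n,c)
E
```

```text
pics
{'t': 0.0, 'q': array([ 6.28872365e+01,  1.79591877e+01,  8.58538870e+01, -9.16504263e-05,
        7.62621403e+01, -1.28008801e+01]), 'qd': array([ 0.11512745, -0.08300221, -0.12109036,  0.02219212, -0.06352143,
        0.00830232]), 'tau': array([ 8.27837630e-05, -4.02189410e+01, -2.52270359e+01,  6.94652740e-02,
        3.52222798e-02, -5.52119434e-05]), 'ee_pos': array([0.12966692, 0.50843887, 0.21106419]), 'orientation': array([-1.79926635e+02, -1.65781050e-02,  1.65688128e+02]), 'wrist_force': array([-0.55212585,  0.50275227,  0.24427183]), 'wrist_torque': array([ 0.00133168, -0.00606314, -0.00412141]), 'grip_force': 0.0, 'gripper_width': 1.0029819266527138}
top {'camera_matrix': array([[388.54675081,   0.        , 254.49143725],
       [  0.        , 388.54675081, 187.44457353],
       [  0.        ,   0.        ,   1.        ]]), 'R': array([[ 0.05637893, -0.99840421,  0.00323322],
       [-0.97116171, -0.0555914 , -0.23185025],
       [ 0.23166   ,  0.00993149, -0.97274612]]), 't': array([-0.02925756,  0.53555138,  1.1004054 ])}
scene {'camera_matrix': array([[355.70496224,   0.        , 258.61616533],
       [  0.        , 355.70496224, 190.18882243],
       [  0.        ,   0.        ,   1.        ]]), 'R': array([[-0.83291815,  0.55334846, -0.00726908],
       [ 0.38772894,  0.57414918, -0.72112343],
       [-0.394859  , -0.60345522, -0.69276848]]), 't': array([ 0.46483196, -0.16185357,  1.10085293])}
```

View pics/top0.png

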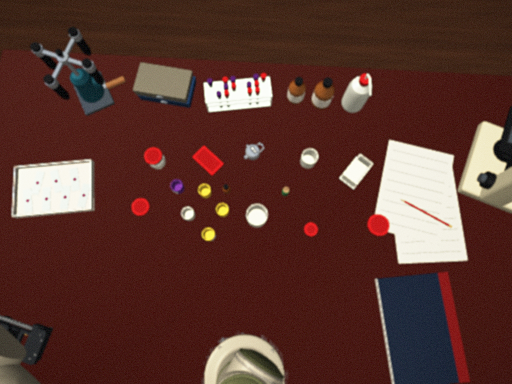

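View pics/scene0.png

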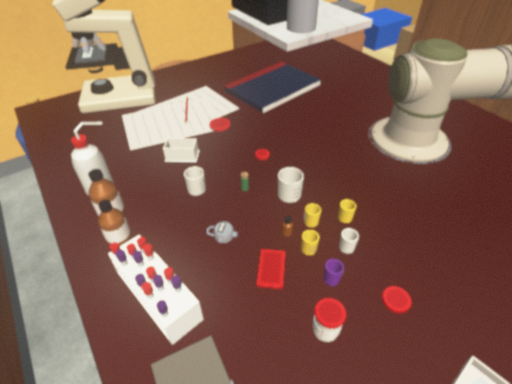

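The top view shows loose red lids at (140,206), (311,229) and (378,224), and the trough lid at (208,160). The closed pot is at (153,156). The open pots are small (187,213), large (257,215), middle (309,157), and the trough is at (356,171). Next I'll measure them.

```bash
cat > h.py <<'E'
import cv2,numpy as np
from plant import get_obs,cams,bot
def ray(c,px,z):
    K,R,t=c["camera_matrix"],c["R"],c["t"]
    o=-R.T@t; d=R.T@np.linalg.inv(K)@np.array([px[0],px[1],1.])
    return (o+d*(z-o[2])/d[2])
def proj(c,X):
    p=c["camera_matrix"]@(c["R"]@np.asarray(X)+c["t"]); return p[:2]/p[2]
def plane(c,cnt,z): return np.array([ray(c,p,z)[:2] for p in cnt.reshape(-1,2)],np.float32)
def red(im):
    h=cv2.cvtColor(im,cv2.COLOR_BGR2HSV)
    return (((h[...,0]<8)|(h[...,0]>172))&(h[...,1]>150)&(h[...,2]>120)).astype(np.uint8)
def white(im):
    h=cv2.cvtColor(im,cv2.COLOR_BGR2HSV)
    return ((h[...,1]<80)&(h[...,2]>105)).astype(np.uint8)
def cnts(m,amin=40):
    return [c for c in cv2.findContours(m,cv2.RETR_EXTERNAL,cv2.CHAIN_APPROX_NONE)[0] if cv2.contourArea(c)>amin]
def totool(o,X,z=None):
    "world delta -> tool mm, tool assumed pointing down"
    y=np.radians(o["orientation"][2]);d=(np.asarray(X)[:2]-o["ee_pos"][:2])*1000
    return np.array([np.cos(y)*d[0]+np.sin(y)*d[1], np.sin(y)*d[0]-np.cos(y)*d[1]])
E
python3 - <<'E'
from h import *
im=cv2.imread("pics/top0.png");c=cams.calibration("top")
def show(cs,z,tag):
    for k in cs:
        p=plane(c,k,z);u=k.reshape(-1,2).mean(0)
        if not(100<u[0]<400 and 130<u[1]<260):continue
        (cx,cy),(w,h),a=cv2.minAreaRect(p);
        print(tag,u.round(),np.round([cx,cy,w,h],3),round(a,1),"r",round(float(np.hypot(cx,cy)),3))
show(cnts(red(im)),.014,"red")
show(cnts(white(im)),.05,"wh")
E
```

```text
red [310. 229.] [ 0.428 -0.176  0.043  0.04 ] 1.5 r 0.463
red [378. 225.] [ 0.453 -0.38   0.064  0.064] 88.7 r 0.591
red [140. 206.] [0.468 0.351 0.053 0.056] 3.3 r 0.585
red [152. 155.] [0.635 0.33  0.057 0.057] 7.0 r 0.716
red [207. 160.] [0.63  0.157 0.093 0.058] 49.8 r 0.649
wh [187. 213.] [0.45  0.198 0.042 0.042] 3.3 r 0.491
wh [256. 215.] [ 0.457 -0.008  0.069  0.066] 3.3 r 0.457
wh [159. 164.] [0.597 0.297 0.027 0.048] 42.7 r 0.667
wh [356. 171.] [ 0.61  -0.306  0.06   0.11 ] 53.8 r 0.683
wh [309. 157.] [ 0.644 -0.161  0.062  0.056] 1.7 r 0.664
wh [253. 150.] [0.659 0.011 0.046 0.067] 14.2 r 0.659
```

>>> {"name": "apply_moves", "arguments": {
  "linear": [
    [-37,-7,0],
    [-74,-14,0],
    [-111,-21,0],
    [-148,-28,0],
    [-185,-35,0]
  ],
  "spin": [0,0,0,0,0]
}}

```text
t: 0.52
ee_pos: [0.3017, 0.4279, 0.2114]
orientation: [-180.0, -0.0, 165.7]
wrist_force: [0.7, 0.5, -0.1]
gripper_width: 1.002
grip_force: 0.0
```

>>> {"name": "apply_moves", "arguments": {
  "linear": [
    [-37,-7,0],
    [-74,-14,0],
    [-111,-21,0],
    [-148,-28,0],
    [-180,-35,0]
  ],
  "spin": [0,0,0,0,0]
}}

```text
t: 0.93
ee_pos: [0.468, 0.3492, 0.2112]
orientation: [-180.0, -0.0, 165.6]
wrist_force: [0.6, 1.0, -0.2]
gripper_width: 0.996
grip_force: 0.0
```

Run:
```python
from h import *
o=get_obs();c=cams.calibration("wrist");im=cams.camera("wrist");cv2.imwrite("pics/w1.png",im)
print(o["t"],o["ee_pos"],o["orientation"],c, -c["R"].T@c["t"])
for k in cnts(red(im),200):
    p=plane(c,k,.016);print(k.reshape(-1,2).mean(0),cv2.minAreaRect(p),totool(o,cv2.minAreaRect(p)[0]))
```

```text
0.9333 [0.46803662 0.3492083  0.2112096 ] [-1.79972719e+02 -2.00102383e-02  1.65643211e+02] {'camera_matrix': array([[298.75716949,   0.        , 258.5891965 ],
       [  0.        , 298.75716949, 193.2817396 ],
       [  0.        ,   0.        ,   1.        ]]), 'R': array([[ 0.24779608,  0.96881142, -0.00124138],
       [ 0.93028904, -0.23758496,  0.27949186],
       [ 0.27047997, -0.07041183, -0.96014726]]), 't': array([-0.45395342, -0.39193209,  0.28765313])} [0.39929359 0.36693227 0.38516766]
[167.42168675 320.89156627] ((0.6635674834251404, 0.15886199474334717), (0.05584181472659111, 0.022867701947689056), 75.70986938476562) [-236.62266232 -135.91817421]
[263.47058824 281.86764706] ((0.6295850276947021, 0.3147164583206177), (0.046566933393478394, 0.012821190990507603), 75.6995620727539) [-165.05589329    6.64275551]
[260.016 164.904] ((0.4687020480632782, 0.3511562645435333), (0.05405560880899429, 0.0558808334171772), 75.66112518310547) [-0.16162802  2.05212459]
```

View pics/w1.png

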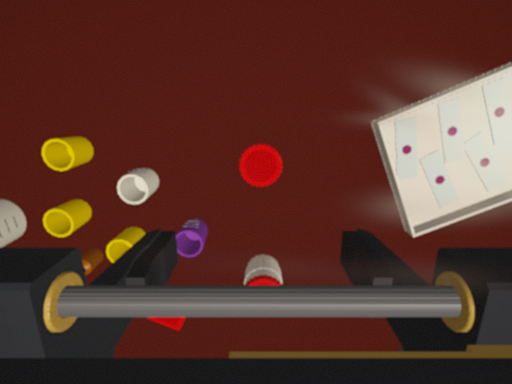

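The wrist view shows the middle lid at (260,165) and the small pot at (138,186); both agree with the top view. Descending to the lid.

>>> {"name": "apply_moves", "arguments": {
  "linear": [
    [0,1,40],
    [0,2,80],
    [0,2,120],
    [0,2,160],
    [0,2,190]
  ],
  "spin": [0,0,0,0,0]
}}

```text
t: 1.4
ee_pos: [0.4652, 0.3519, 0.0182]
orientation: [-179.9, -0.2, 165.7]
wrist_force: [-0.5, -0.3, -0.2]
gripper_width: 1.002
grip_force: 0.0
```

>>> {"name": "apply_moves", "arguments": {
  "linear": [
    [0,0,10],
    [0,0,14],
    [0,0,14]
  ],
  "spin": [0,0,0]
}}

```text
t: 1.65
ee_pos: [0.4669, 0.3528, 0.0081]
orientation: [180.0, 0.0, 165.7]
wrist_force: [-0.1, -0.1, 1.9]
gripper_width: 1.0
grip_force: 0.0
```

>>> {"name": "apply_moves", "arguments": {
  "linear": [
    [0,0,0],
    [0,0,0],
    [0,0,0],
    [0,0,0],
    [0,0,0]
  ],
  "spin": [0,0,0,0,0],
  "gripper": 0.4,
  "force": 15
}}

```text
t: 2.07
ee_pos: [0.4669, 0.3527, 0.0083]
orientation: [180.0, 0.0, 165.7]
wrist_force: [-0.1, -0.7, -0.1]
gripper_width: 0.643
grip_force: 0.0
```

>>> {"name": "apply_moves", "arguments": {
  "linear": [
    [0,0,0],
    [0,0,0],
    [0,0,0]
  ],
  "spin": [0,0,0],
  "gripper": 0.3,
  "force": 15
}}

```text
t: 2.32
ee_pos: [0.4667, 0.3526, 0.0077]
orientation: [180.0, 0.0, 165.7]
wrist_force: [0.0, -0.3, -0.3]
gripper_width: 0.422
grip_force: 0.0
```

>>> {"name": "apply_moves", "arguments": {
  "linear": [
    [0,0,-20],
    [0,0,-60],
    [0,0,-100],
    [0,0,-140],
    [0,0,-180]
  ],
  "spin": [0,0,0,0,0]
}}

```text
t: 2.73
ee_pos: [0.4663, 0.3524, 0.1897]
orientation: [-180.0, -0.0, 165.7]
wrist_force: [0.3, -0.0, -0.5]
gripper_width: 0.301
grip_force: 0.0
```

Run:
```python
from h import *
o=get_obs();print(o["gripper_width"],o["grip_force"],o["ee_pos"])
for n,X in dict(small=(.45,.198),large=(.457,-.008),mid=(.644,-.161),tr=(.61,-.306)).items(): print(n,totool(o,X))
```

```text
0.3008434714782837 0.0 [0.46627262 0.35242843 0.1896845 ]
small [ -22.40163311 -153.65905465]
large [ -80.10052749 -351.53739502]
mid [-299.11484621 -453.57037103]
tr [-302.00874351 -602.47512367]
```

The fingers closed past 53 mm, so the grasp missed. Taking another look.

Run:
```python
from h import *
o=get_obs();c=cams.calibration("wrist");im=cams.camera("wrist");cv2.imwrite("pics/w2.png",im)
for k in cnts(red(im),200):
    p=plane(c,k,.016);print(k.reshape(-1,2).mean(0),cv2.minAreaRect(p),totool(o,cv2.minAreaRect(p)[0]))
```

```text
[261.01111111 321.71111111] ((0.67893385887146, 0.3014232814311981), (0.05801704525947571, 0.021536163985729218), 75.73526763916016) [-218.66976714    3.13988171]
[257.69924812 170.32330827] ((0.4686857759952545, 0.3508155345916748), (0.05474954470992088, 0.05438967049121857), 75.70445251464844) [-2.73693167 -0.96640468]
```

View pics/w2.png

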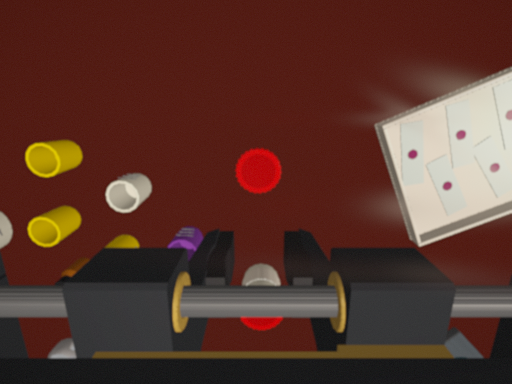

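Lid is unmoved at (258,170) and the fingers passed over it, so the pads must end above the finger tips. I'll go lower and check from the scene camera.

>>> {"name": "apply_moves", "arguments": {
  "linear": [
    [-2,-1,30],
    [-2,-1,65],
    [-2,-1,100],
    [-2,-1,135],
    [-2,-1,165]
  ],
  "spin": [0,0,0,0,0],
  "gripper": 0.85
}}

```text
t: 3.2
ee_pos: [0.4676, 0.3507, 0.0202]
orientation: [-180.0, -0.1, 165.7]
wrist_force: [-0.3, 0.6, -0.5]
gripper_width: 0.654
grip_force: 0.0
```

>>> {"name": "apply_moves", "arguments": {
  "linear": [
    [0,0,7],
    [0,0,14],
    [0,0,18],
    [0,0,21],
    [0,0,21]
  ],
  "spin": [0,0,0,0,0]
}}

```text
t: 3.62
ee_pos: [0.4689, 0.3514, 0.0025]
orientation: [179.9, 0.1, 165.7]
wrist_force: [0.1, -0.2, 0.6]
gripper_width: 0.851
grip_force: 0.0
```

Run:
```python
from h import *
o=get_obs();print(o["ee_pos"],o["wrist_force"],o["gripper_width"])
im=cams.camera("scene");c=cams.calibration("scene");print(proj(c,o["ee_pos"]),proj(c,[.4687,.351,.016]))
u,v=map(int,proj(c,o["ee_pos"]));cv2.imwrite("pics/s2.png",cv2.resize(im[v-70:v+40,u-80:u+70],None,fx=5,fy=5,interpolation=cv2.INTER_CUBIC))
```

```text
[0.46889571 0.35142243 0.00252551] [ 0.12498049 -0.20850094  0.5718141 ] 0.8513118376455306
[394.79938936 301.62969891] [396.48219035 297.92588344]
```

View pics/s2.png

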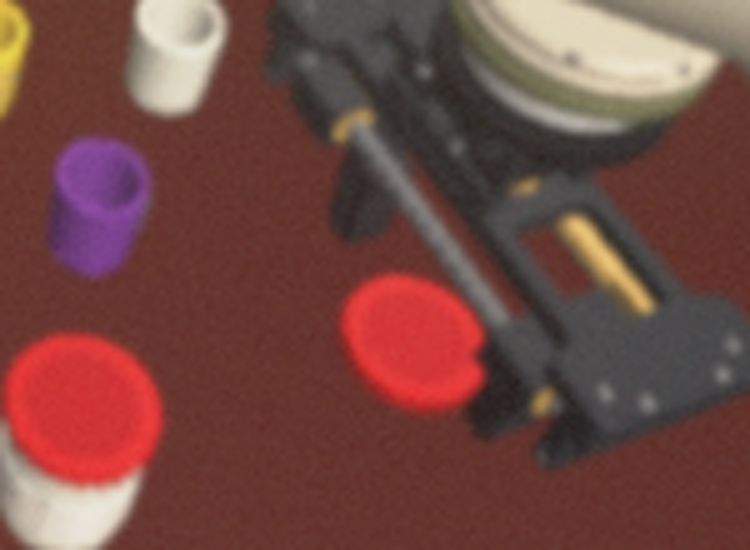

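The scene crop shows the fingers straddling the lid at (412,342), with tips at about (345,240) and (490,430). Closing here.

>>> {"name": "apply_moves", "arguments": {
  "linear": [
    [0,0,0],
    [0,0,0],
    [0,0,0],
    [0,0,0],
    [0,0,0]
  ],
  "spin": [0,0,0,0,0],
  "gripper": 0.5
}}

```text
t: 4.08
ee_pos: [0.4684, 0.3512, 0.0018]
orientation: [180.0, 0.0, 165.7]
wrist_force: [-0.3, -0.2, 0.3]
gripper_width: 0.507
grip_force: 0.0
```

Run:
```python
from h import *
im=cams.camera("wrist");c=cams.calibration("wrist");o=get_obs()
print(proj(c,o["ee_pos"]))
s=cams.camera("scene")[230:340,320:470]
w=cv2.resize(im[120:320,150:370],(550,500));s=cv2.resize(s,None,fx=4.5,fy=4.5,interpolation=cv2.INTER_CUBIC)
cv2.imwrite("pics/w3.png",cv2.resize(np.hstack([w,cv2.resize(s,(682,500))]),(800,325)))
for k in cnts(red(im),200):
    p=plane(c,k,.016);print(k.reshape(-1,2).mean(0),cv2.minAreaRect(p))
```

```text
[258.69090849 224.52365816]
[258.55913978 335.18817204] ((0.5368449687957764, 0.33354002237319946), (0.10844185203313828, 0.024196337908506393), 75.73500061035156)
[275.61336254 140.28477547] ((0.42680123448371887, 0.36262011528015137), (0.3027382791042328, 0.15132413804531097), 75.68626403808594)
```

View pics/w3.png

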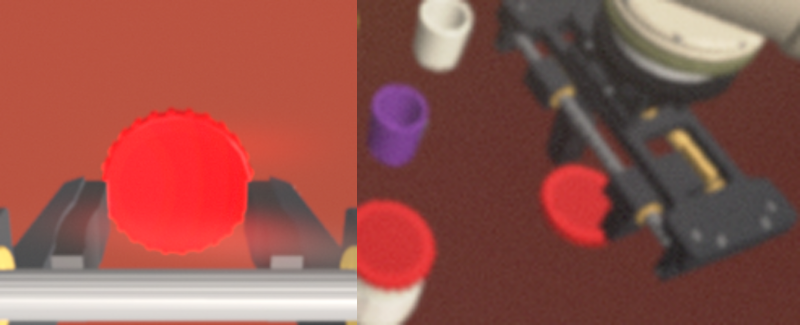

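The wrist crop shows the lid between the finger lines, with its edge not covered by them. The tips seem to sit higher than the TCP reading says. I'll open and probe gently downward.

>>> {"name": "apply_moves", "arguments": {
  "linear": [
    [0,0,0],
    [0,0,0],
    [0,0,0],
    [0,0,0],
    [0,0,3]
  ],
  "spin": [0,0,0,0,0],
  "gripper": 0.8
}}

```text
t: 4.6
ee_pos: [0.4686, 0.3513, -0.001]
orientation: [180.0, 0.0, 165.7]
wrist_force: [0.3, 0.7, -0.8]
gripper_width: 0.797
grip_force: 0.0
```

>>> {"name": "apply_moves", "arguments": {
  "linear": [
    [0,0,1],
    [0,0,2],
    [0,0,2]
  ],
  "spin": [0,0,0]
}}

```text
t: 4.85
ee_pos: [0.4682, 0.351, -0.0037]
orientation: [-180.0, -0.0, 165.7]
wrist_force: [0.2, -1.1, 0.1]
gripper_width: 0.802
grip_force: 0.0
```

No contact at z = -4 mm, so the real tip is higher than reported. Continuing the probe.

>>> {"name": "apply_moves", "arguments": {
  "linear": [
    [0,0,1.5],
    [0,0,3],
    [0,0,3]
  ],
  "spin": [0,0,0]
}}

```text
t: 5.1
ee_pos: [0.4682, 0.3511, -0.0067]
orientation: [-180.0, -0.0, 165.7]
wrist_force: [-0.2, 0.6, -0.3]
gripper_width: 0.8
grip_force: 0.0
```

>>> {"name": "apply_moves", "arguments": {
  "linear": [
    [0,0,1.5],
    [0,0,3],
    [0,0,3]
  ],
  "spin": [0,0,0]
}}

```text
t: 5.35
ee_pos: [0.4682, 0.351, -0.0097]
orientation: [-180.0, -0.0, 165.7]
wrist_force: [0.1, 0.1, 0.1]
gripper_width: 0.8
grip_force: 0.0
```

>>> {"name": "apply_moves", "arguments": {
  "linear": [
    [0,0,0],
    [0,0,0],
    [0,0,0],
    [0,0,0],
    [0,0,0]
  ],
  "spin": [0,0,0,0,0],
  "gripper": 0.5
}}

```text
t: 5.77
ee_pos: [0.4684, 0.3511, -0.0093]
orientation: [180.0, 0.0, 165.7]
wrist_force: [-1.1, -0.3, 0.5]
gripper_width: 0.505
grip_force: 0.0
```

>>> {"name": "apply_moves", "arguments": {
  "linear": [
    [0,0,0],
    [0,0,0],
    [0,0,0],
    [0,0,0],
    [0,0,2]
  ],
  "spin": [0,0,0,0,0],
  "gripper": 0.8
}}

```text
t: 6.18
ee_pos: [0.4685, 0.3512, -0.0111]
orientation: [180.0, 0.0, 165.7]
wrist_force: [0.8, 0.5, 0.4]
gripper_width: 0.798
grip_force: 0.0
```

>>> {"name": "apply_moves", "arguments": {
  "linear": [
    [0,0,1.5],
    [0,0,3],
    [0,0,3]
  ],
  "spin": [0,0,0]
}}

```text
t: 6.43
ee_pos: [0.4681, 0.351, -0.0148]
orientation: [-180.0, -0.0, 165.7]
wrist_force: [-0.6, 0.2, -0.0]
gripper_width: 0.798
grip_force: 0.0
```

Run:
```python
from h import *
print({k:getattr(bot,k) for k in dir(bot) if k[0]!='_'},get_obs())
im=cams.camera("wrist");cv2.imwrite("pics/w4.png",cv2.resize(im[80:330,80:440],(800,555)))
```

```text
{'IKError': <class 'plant.IKError'>, 'grasp_offset': 0.0187} {'t': 6.4333, 'q': array([ 2.53980268e+01,  4.03862794e+01,  8.76083922e+01, -6.68521071e-04,
        5.20444793e+01, -5.02882527e+01]), 'qd': array([-0.03988922, -0.36363922, -0.11565554,  0.08993814,  0.29938966,
        0.10700779]), 'tau': array([-6.85917941e-03, -5.09576046e+01, -1.94450998e+01,  3.02289741e-02,
        2.01839476e-02,  2.43062914e-04]), 'ee_pos': array([ 0.46813749,  0.35100847, -0.01479762]), 'orientation': array([-1.79974580e+02, -2.97809632e-02,  1.65686684e+02]), 'wrist_force': array([-0.60659858,  0.20047268, -0.03154124]), 'wrist_torque': array([ 0.00624591,  0.03650673, -0.00526239]), 'grip_force': 0.0, 'gripper_width': 0.7984226836731971}
```

View pics/w4.png

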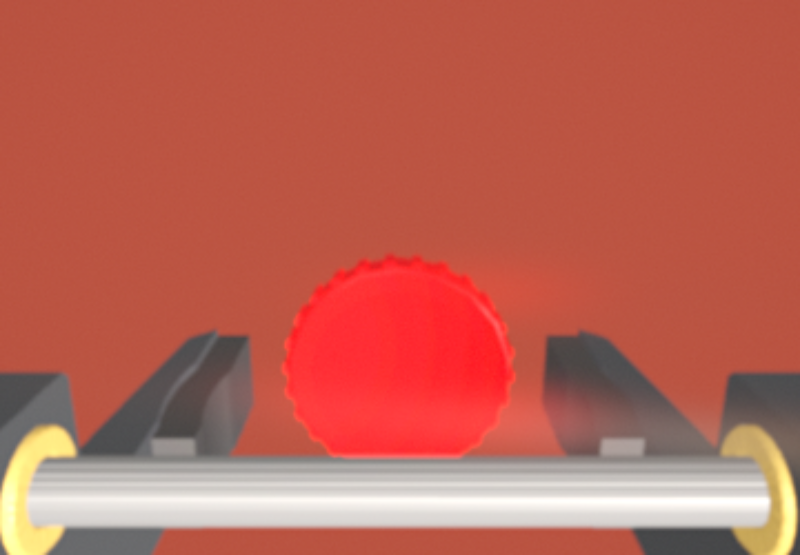

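The wrist view shows the finger tips at (250,337) and (545,337) around the lid at (400,365). From the known opening, the tips lie about 30 mm short of the reported TCP, so real tip z ≈ reported + 30 mm. Going 8 mm lower.

>>> {"name": "apply_moves", "arguments": {
  "linear": [
    [0,0,2],
    [0,0,4],
    [0,0,4]
  ],
  "spin": [0,0,0]
}}

```text
t: 6.73
ee_pos: [0.4681, 0.351, -0.0188]
orientation: [-180.0, -0.0, 165.7]
wrist_force: [-0.8, 0.2, -0.4]
gripper_width: 0.804
grip_force: 0.0
```

>>> {"name": "apply_moves", "arguments": {
  "linear": [
    [0,0,2],
    [0,0,4],
    [0,0,4]
  ],
  "spin": [0,0,0]
}}

```text
t: 6.98
ee_pos: [0.4681, 0.351, -0.0228]
orientation: [-180.0, -0.0, 165.7]
wrist_force: [-1.1, 0.3, -0.5]
gripper_width: 0.802
grip_force: 0.0
```

>>> {"name": "apply_moves", "arguments": {
  "linear": [
    [0,0,0],
    [0,0,0],
    [0,0,0],
    [0,0,0],
    [0,0,0]
  ],
  "spin": [0,0,0,0,0],
  "gripper": 0.5
}}

```text
t: 7.4
ee_pos: [0.4684, 0.3511, -0.0223]
orientation: [180.0, 0.0, 165.7]
wrist_force: [-0.1, 0.8, -0.3]
gripper_width: 0.59
grip_force: 15.0
```

Gripped (0.59, 15 N). Reported z at grip is -22.5 mm, with the rim underside 6 mm above the table. Home z is therefore pot edge - 28.5 mm. Lifting and moving to beside the middle pot.

>>> {"name": "apply_moves", "arguments": {
  "linear": [
    [0,0,-20],
    [0,0,-60],
    [0,0,-100],
    [0,0,-140],
    [0,0,-180]
  ],
  "spin": [0,0,0,0,0]
}}

```text
t: 7.82
ee_pos: [0.468, 0.351, 0.1597]
orientation: [-180.0, -0.0, 165.7]
wrist_force: [0.5, -0.7, -0.2]
gripper_width: 0.592
grip_force: 15.0
```

>>> {"name": "apply_moves", "arguments": {
  "linear": [
    [-20,-25,0],
    [-40,-50,0],
    [-60,-75,0],
    [-80,-100,0],
    [-100,-125,0]
  ],
  "spin": [0,0,0,0,0]
}}

```text
t: 8.23
ee_pos: [0.5347, 0.2039, 0.1577]
orientation: [180.0, 0.0, 165.7]
wrist_force: [0.5, 0.2, 0.3]
gripper_width: 0.593
grip_force: 15.0
```

>>> {"name": "apply_moves", "arguments": {
  "linear": [
    [-20,-25,0],
    [-40,-50,0],
    [-60,-75,0],
    [-80,-100,0],
    [-100,-125,0]
  ],
  "spin": [0,0,0,0,0]
}}

```text
t: 8.65
ee_pos: [0.6007, 0.0579, 0.1577]
orientation: [180.0, -0.0, 165.7]
wrist_force: [0.4, 0.5, 0.5]
gripper_width: 0.593
grip_force: 15.0
```

>>> {"name": "apply_moves", "arguments": {
  "linear": [
    [-20,-25,0],
    [-40,-50,0],
    [-60,-75,0],
    [-80,-100,0],
    [-97,-123,0]
  ],
  "spin": [0,0,0,0,0]
}}

```text
t: 9.07
ee_pos: [0.6644, -0.0856, 0.1575]
orientation: [-180.0, -0.0, 165.7]
wrist_force: [0.1, 0.6, 0.3]
gripper_width: 0.593
grip_force: 15.0
```

```bash
cat >> h.py <<'E'
def look(name,r,cz):
    "wrist look: red and white blobs on plane cz, near expected size r (m)"
    o=get_obs();c=cams.calibration("wrist");im=cams.camera("wrist");cv2.imwrite(f"pics/{name}.png",im)
    print(o["t"],o["ee_pos"].round(4),round(o["orientation"][2],1),round(o["gripper_width"],3),round(o["grip_force"],1))
    for tag,m in(("red",red(im)),("white",white(im))):
        for k in cnts(m,300):
            p=plane(c,k,cz);(x,y),(w,h),a=cv2.minAreaRect(p)
            u=k.reshape(-1,2).mean(0)
            if u[1]<270: print(tag,u.round(),np.round([x,y,w,h],4),round(a,1),"tool",totool(o,(x,y)).round(1))
    return o,c,im
E
python3 - <<'E'
from h import *
look("w5",.05,.058)
E
```

```text
9.0667 [ 0.6644 -0.0856  0.1575] 165.7 0.593 15.0
red [271. 121.] [ 0.648  -0.0632  0.4624  0.261 ] 76.8 tool [21.5 17.6]
white [487. 264.] [0.8096 0.1206 0.0851 0.0588] 11.2 tool [-89.6 235.7]
white [180. 184.] [ 0.6443 -0.1585  0.0514  0.063 ] 47.7 tool [  1.4 -75.6]
white [ 40. 186.] [ 0.6182 -0.2897  0.0734  0.1029] 54.2 tool [  -5.8 -209.2]
white [350. 155.] [6.597e-01 4.000e-04 4.840e-02 5.650e-02] 1.7 tool [25.8 82.2]
```

View pics/w5.png

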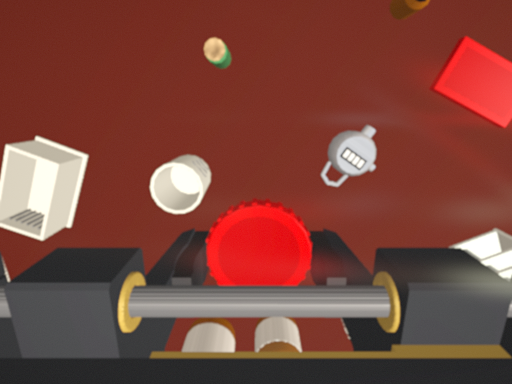

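The wrist view shows the held lid at (258,245) and the middle pot's rim at about (181,187), with the trough at (40,190). I'll fit the known-radius rim circle on the side of the pot away from the camera.

```bash
cat >> h.py <<'E'
from scipy.optimize import least_squares
def rimfit(c,k,z,R):
    "circle of radius R on plane z from contour points on the side away from camera (true rim)"
    p=plane(c,k,z).astype(float);foot=(-c["R"].T@c["t"])[:2]
    q=p.mean(0)
    for _ in range(8):
        d=(q-foot)/np.linalg.norm(q-foot); v=p-q
        s=p[(v@d)/np.linalg.norm(v,axis=1)>0.0]
        f=least_squares(lambda a:np.hypot(*(s-a).T)-R,q,loss="soft_l1",f_scale=.001);q=f.x
    return q,np.sqrt(np.mean(f.fun**2))*1e3,len(s)
def topred(im,v=175):
    h=cv2.cvtColor(im,cv2.COLOR_BGR2HSV)
    return (((h[...,0]<8)|(h[...,0]>172))&(h[...,1]>190)&(h[...,2]>v)).astype(np.uint8)
E
python3 - <<'E'
from h import *
im=cv2.imread("pics/w5.png");c=cams.calibration("wrist");o=get_obs()
for k in cnts(white(im),300):
    u=k.reshape(-1,2).mean(0)
    if abs(u[0]-180)<10:
        q,e,n=rimfit(c,k,.058,.025);print("rim",q,e,n,totool(o,q))
for k in cnts(topred(im),2000):
    u=k.reshape(-1,2).mean(0);x,y,w,h=cv2.boundingRect(k);zt=o["ee_pos"][2]+.0225+.016
    print(u,x,y,w,h,rimfit(c,k[k[:,0,1]<272],zt,.0265),totool(o,rimfit(c,k[k[:,0,1]<272],zt,.0265)[0]))
E
```

```text
rim [ 0.64942206 -0.16754773] 0.31145957285549597 74 [ -4.03581617 -78.65091731]
[257.81570997 244.49244713] 206 202 106 83 (array([ 0.66532976, -0.09026248]), np.float64(0.3386471551490249), 37) [-0.01677375  0.15208179]
[476.04827586  83.76551724] 434 36 78 92 (array([ 0.61995656, -0.00224552]), np.float64(7.715084528058776), 290) [66.01385271 73.94685237]
```

```bash
cat >> h.py <<'E'
def pot(name,z,R,near=None):
    o=get_obs();c=cams.calibration("wrist");im=cams.camera("wrist");cv2.imwrite(f"pics/{name}.png",im)
    print(o["ee_pos"].round(4),np.abs(o["qd"]).max().round(2))
    for k in cnts(white(im),300):
        u=k.reshape(-1,2).mean(0)
        if u[1]<270 and 20<u[0]<490:
            q,e,n=rimfit(c,k,z,R);print(u.round(),"rim",q.round(4),e.round(2),n,totool(o,q).round(1))
E
python3 - <<'E'
from h import *
pot("w6",.058,.025)
E
```

```text
[ 0.6653 -0.0904  0.157 ] 4.95
[488. 262.] rim [0.8198 0.117 ] 4.81 75 [-97.4 239.5]
[185. 182.] rim [ 0.6489 -0.1628] 0.3 73 [ -2.3 -74.1]
[ 43. 185.] rim [ 0.6332 -0.3168] 3.07 89 [ -25.8 -227.2]
[355. 153.] rim [0.6552 0.0013] 3.53 101 [32.8 86.3]
```

>>> {"name": "apply_moves", "arguments": {
  "linear": [
    [-1,-30,0],
    [-2,-60,20],
    [-2,-74,50],
    [-2,-74,70],
    [-2,-74,70]
  ],
  "spin": [0,0,0,0,0]
}}

```text
t: 9.58
ee_pos: [0.6451, -0.1553, 0.0831]
orientation: [179.9, -0.5, 165.6]
wrist_force: [-0.3, 0.8, -0.6]
gripper_width: 0.594
grip_force: 15.0
```

>>> {"name": "apply_moves", "arguments": {
  "linear": [
    [0,0,0],
    [0,0,0],
    [0,0,0]
  ],
  "spin": [0,0,0]
}}

```text
t: 9.83
ee_pos: [0.6485, -0.1554, 0.0897]
orientation: [-180.0, 0.2, 165.8]
wrist_force: [-0.1, 0.4, -0.6]
gripper_width: 0.595
grip_force: 15.0
```

Run:
```python
from h import *
o=get_obs();print(o["ee_pos"],totool(o,(.6489,-.1628)),np.abs(o["qd"]).max())
```

```text
[ 0.64853021 -0.15543326  0.08967487] [-2.17164342 -7.04908403] 0.2504674658709775
```

>>> {"name": "apply_moves", "arguments": {
  "linear": [
    [-1,-4,0],
    [-2,-7,10],
    [-2,-7,20],
    [-2,-7,30],
    [-2,-7,30]
  ],
  "spin": [0,0,0,0,0]
}}

```text
t: 10.25
ee_pos: [0.6464, -0.1627, 0.0544]
orientation: [180.0, -0.3, 165.7]
wrist_force: [0.1, -0.2, -1.3]
gripper_width: 0.591
grip_force: 15.0
```

>>> {"name": "apply_moves", "arguments": {
  "linear": [
    [0,0,0],
    [0,0,0]
  ],
  "spin": [0,0]
}}

```text
t: 10.42
ee_pos: [0.6479, -0.1632, 0.0577]
orientation: [-180.0, 0.0, 165.7]
wrist_force: [-1.1, 0.1, -0.3]
gripper_width: 0.595
grip_force: 15.0
```

Run:
```python
from h import *
o=get_obs();print(o["ee_pos"],totool(o,(.6489,-.1628)),np.abs(o["qd"]).max())
```

```text
[ 0.64790463 -0.16318393  0.05768221] [-0.86962819  0.61797935] 0.48576689673889684
```

>>> {"name": "apply_moves", "arguments": {
  "linear": [
    [-1,0,6],
    [-1,0,12],
    [-1,0,18],
    [-1,0,23],
    [-1,0,23]
  ],
  "spin": [0,0,0,0,0]
}}

```text
t: 10.83
ee_pos: [0.6481, -0.1632, 0.033]
orientation: [180.0, -0.1, 165.7]
wrist_force: [-0.1, 0.7, 0.0]
gripper_width: 0.595
grip_force: 15.0
```

>>> {"name": "apply_moves", "arguments": {
  "linear": [
    [0,0,1],
    [0,0,2.5],
    [0,0,4],
    [0,0,4.5],
    [0,0,4.5]
  ],
  "spin": [0,0,0,0,0]
}}

```text
t: 11.25
ee_pos: [0.6487, -0.1634, 0.0301]
orientation: [180.0, -0.0, 165.7]
wrist_force: [0.0, 1.0, 0.4]
gripper_width: 0.595
grip_force: 15.0
```

>>> {"name": "apply_moves", "arguments": {
  "linear": [
    [0,0,0.5],
    [0,0,1],
    [0,0,1]
  ],
  "spin": [0,0,0]
}}

```text
t: 11.5
ee_pos: [0.649, -0.1635, 0.0297]
orientation: [-180.0, 0.0, 165.7]
wrist_force: [-1.6, 0.2, 5.1]
gripper_width: 0.593
grip_force: 15.0
```

5 N of contact at z = 29.7 mm against the expected 29.5, so the lid is seated. Releasing, then on to the large lid.

>>> {"name": "apply_moves", "arguments": {
  "linear": [
    [0,0,0],
    [0,0,0],
    [0,0,0],
    [0,0,0]
  ],
  "spin": [0,0,0,0],
  "gripper": 0.8
}}

```text
t: 11.83
ee_pos: [0.6486, -0.1634, 0.0289]
orientation: [180.0, -0.0, 165.7]
wrist_force: [0.1, 0.9, 0.1]
gripper_width: 0.8
grip_force: 0.0
```

>>> {"name": "apply_moves", "arguments": {
  "linear": [
    [0,0,-8],
    [0,0,-25],
    [0,0,-60],
    [0,0,-95],
    [0,0,-130]
  ],
  "spin": [0,0,0,0,0]
}}

```text
t: 12.25
ee_pos: [0.6485, -0.1633, 0.1612]
orientation: [-180.0, -0.0, 165.7]
wrist_force: [0.3, -0.5, 0.4]
gripper_width: 0.803
grip_force: 0.0
```

>>> {"name": "apply_moves", "arguments": {
  "linear": [
    [14,-26,0],
    [28,-52,0],
    [42,-78,0],
    [56,-104,0],
    [70,-130,0]
  ],
  "spin": [0,0,0,0,0],
  "gripper": 1.0
}}

```text
t: 12.67
ee_pos: [0.5478, -0.2729, 0.1599]
orientation: [-180.0, 0.0, 165.7]
wrist_force: [0.4, -0.2, 0.9]
gripper_width: 1.003
grip_force: 0.0
```

>>> {"name": "apply_moves", "arguments": {
  "linear": [
    [14,-26,0],
    [28,-52,0],
    [42,-78,0],
    [56,-104,0],
    [66,-129,0]
  ],
  "spin": [0,0,0,0,0]
}}

```text
t: 13.08
ee_pos: [0.4516, -0.3818, 0.1599]
orientation: [-180.0, 0.0, 165.7]
wrist_force: [-0.0, -0.0, -0.1]
gripper_width: 0.999
grip_force: 0.0
```

>>> {"name": "apply_moves", "arguments": {
  "linear": [
    [0,0,0],
    [0,0,0],
    [0,0,0]
  ],
  "spin": [0,0,0]
}}

```text
t: 13.33
ee_pos: [0.4534, -0.3803, 0.1594]
orientation: [180.0, 0.0, 165.7]
wrist_force: [0.6, 0.6, 0.2]
gripper_width: 0.996
grip_force: 0.0
```

```bash
cat >> h.py <<'E'
def lid(name,z,R):
    o=get_obs();c=cams.calibration("wrist");im=cams.camera("wrist");cv2.imwrite(f"pics/{name}.png",im)
    print(o["ee_pos"].round(4),round(o["orientation"][2],1),np.abs(o["qd"]).max().round(2))
    for k in cnts(topred(im,150),300):
        u=k.reshape(-1,2).mean(0)
        if u[1]<280:
            p=plane(c,k,z);(x,y),s,a=cv2.minAreaRect(p);q,e,n=rimfit(c,k,z,R)
            print(u.round(),np.round([x,y,*s],4),round(a,1),totool(o,(x,y)).round(1),"fit",q.round(4),e.round(2),totool(o,q).round(1))
E
python3 - <<'E'
from h import *
lid("w7",.016,.033)
E
```

```text
[ 0.4534 -0.3803  0.1594] 165.7 1.15
[257. 175.] [ 0.4538 -0.3817  0.0644  0.0645] 74.1 [-0.8 -1.2] fit [ 0.4531 -0.3815] 0.8 [-0.  -1.3]
[447. 103.] [ 0.4292 -0.1766  0.0402  0.0409] 84.9 [ 73.7 191.4] fit [ 0.4253 -0.1928] 9.5 [ 73.5 174.8]
```

View pics/w7.png

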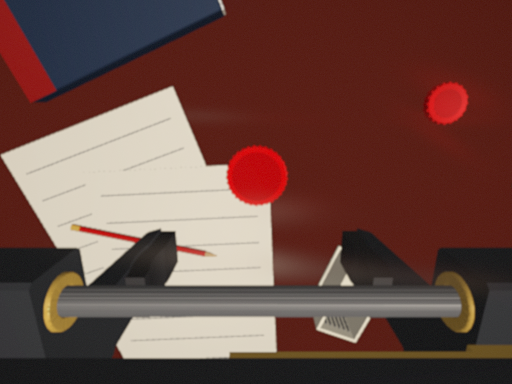

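The wrist view shows the large lid centred at (257,175) on the paper's edge, with the pencil clear of the finger paths. The small lid is at (447,103). Descending.

>>> {"name": "apply_moves", "arguments": {
  "linear": [
    [0,-1,35],
    [0,-1,75],
    [0,-1,115],
    [0,-1,150],
    [0,-1,165]
  ],
  "spin": [0,0,0,0,0]
}}

```text
t: 13.8
ee_pos: [0.452, -0.3788, -0.0104]
orientation: [179.8, -0.3, 165.8]
wrist_force: [0.6, 0.1, 0.2]
gripper_width: 0.999
grip_force: 0.0
```

>>> {"name": "apply_moves", "arguments": {
  "linear": [
    [0,0,5],
    [0,0,10],
    [0,0,14],
    [0,0,16],
    [0,0,16]
  ],
  "spin": [0,0,0,0,0]
}}

```text
t: 14.22
ee_pos: [0.4531, -0.382, -0.0212]
orientation: [-180.0, 0.1, 165.7]
wrist_force: [-0.0, -0.1, 0.2]
gripper_width: 1.0
grip_force: 0.0
```

>>> {"name": "apply_moves", "arguments": {
  "linear": [
    [0,0,0],
    [0,0,0],
    [0,0,0],
    [0,0,0],
    [0,0,0]
  ],
  "spin": [0,0,0,0,0],
  "gripper": 0.6,
  "force": 15
}}

```text
t: 14.63
ee_pos: [0.4528, -0.3819, -0.0215]
orientation: [-180.0, 0.0, 165.7]
wrist_force: [-0.9, 0.5, 2.5]
gripper_width: 0.743
grip_force: 15.0
```

>>> {"name": "apply_moves", "arguments": {
  "linear": [
    [0,0,-20],
    [0,0,-60],
    [0,0,-100],
    [0,0,-140],
    [0,0,-180]
  ],
  "spin": [0,0,0,0,0]
}}

```text
t: 15.05
ee_pos: [0.4524, -0.3814, 0.1601]
orientation: [180.0, -0.0, 165.7]
wrist_force: [0.5, 0.1, -0.3]
gripper_width: 0.744
grip_force: 15.0
```

>>> {"name": "apply_moves", "arguments": {
  "linear": [
    [10,30,0],
    [20,60,0],
    [30,90,0],
    [40,120,0],
    [50,150,0]
  ],
  "spin": [0,0,0,0,0]
}}

```text
t: 15.47
ee_pos: [0.4409, -0.2226, 0.1581]
orientation: [180.0, 0.0, 165.7]
wrist_force: [1.2, -0.3, -0.1]
gripper_width: 0.74
grip_force: 15.0
```

>>> {"name": "apply_moves", "arguments": {
  "linear": [
    [10,30,0],
    [20,60,0],
    [30,90,0],
    [36,115,0],
    [38,130,0]
  ],
  "spin": [0,0,0,0,0]
}}

```text
t: 15.88
ee_pos: [0.4361, -0.0863, 0.1583]
orientation: [180.0, -0.0, 165.8]
wrist_force: [0.3, -1.2, 0.3]
gripper_width: 0.743
grip_force: 15.0
```

>>> {"name": "apply_moves", "arguments": {
  "linear": [
    [0,0,0],
    [0,0,0],
    [0,0,0]
  ],
  "spin": [0,0,0]
}}

```text
t: 16.13
ee_pos: [0.4367, -0.0895, 0.1582]
orientation: [-180.0, 0.0, 165.7]
wrist_force: [0.1, 0.4, 0.0]
gripper_width: 0.742
grip_force: 15.0
```

Run:
```python
from h import *
pot("w8",.066,.0315)
lid("w8b",get_obs()["ee_pos"][2]+.0215+.016,.033)
```

```text
[ 0.4367 -0.0895  0.1582] 0.76
[348. 184.] rim [ 0.4598 -0.0073] 3.9 116 [-2.  85.3]
[ 0.4367 -0.0896  0.1581] 165.6 0.18
[264. 244.] [ 0.4295 -0.0878  0.0657  0.0509] 75.7 [7.4 0. ] fit [ 0.4276 -0.0875] 3.72 [ 9.3 -0.2]
[181. 186.] [ 0.394  -0.1168  0.0182  0.0191] 35.5 [ 34.6 -36.8] fit [ 0.417  -0.0951] nan [ 17.7 -10.2]
  return _methods._mean(a, axis=axis, dtype=dtype,
  ret = ret.dtype.type(ret / rcount)
```

View pics/w8.png

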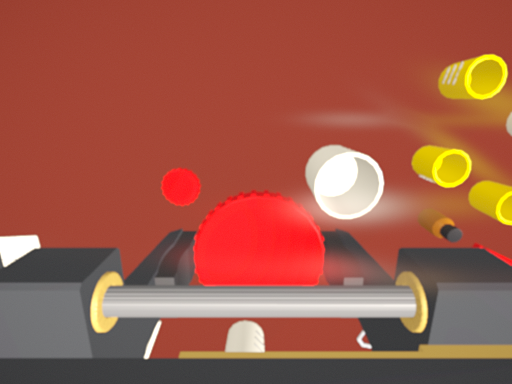

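The wrist view shows the held lid with its front edge at row 191, and the large pot's rim spanning columns 313-383 and rows 151-219. I'll use that ellipse's edge points directly.

Run:
```python
from h import *
c=cams.calibration("wrist");o=get_obs()
for px in((348.5,185),(314,185),(383,185),(348.5,151.5),(348.5,219)): print(px,ray(c,px,.066)[:2].round(4),totool(o,ray(c,px,.066)).round(1))
print("lid front",totool(o,ray(c,(260,191),o["ee_pos"][2]+.0375)))
print("lidcorner test large pot from w8 white mask, stricter")
im=cv2.imread("pics/w8.png")
g=cv2.cvtColor(im,cv2.COLOR_BGR2HSV);m=((g[...,1]<45)&(g[...,2]>150)).astype(np.uint8)
for k in cnts(m,500): 
    q=rimfit(c,k,.066,.0315);print(k.reshape(-1,2).mean(0),q,totool(o,q[0]))
```

```text
(348.5, 185) [ 0.4557 -0.0093] [ 1.5 82.5]
(314, 185) [ 0.4478 -0.0401] [ 1.5 50.8]
(383, 185) [0.4636 0.0214] [  1.5 114.3]
(348.5, 151.5) [ 0.4252 -0.0042] [32.3 79.9]
(348.5, 219) [ 0.4888 -0.0149] [-31.9  85.4]
lid front [32.39906093  0.62261352]
lidcorner test large pot from w8 white mask, stricter
[245.08035714 338.77678571] (array([ 0.58379105, -0.14135469]), np.float64(6.900778612564103), 83) [-155.38381458  -13.52328553]
[258.75945537 304.51134644] (array([ 0.56284638, -0.12117415]), np.float64(73.37274842943191), 326) [-130.08178735    0.8203688 ]
[ 16.61061947 247.22123894] (array([ 0.45511641, -0.32525464]), np.float64(9.442826688005354), 74) [ -76.43718626 -223.62751147]
[344.27699531 181.20187793] (array([ 0.45675686, -0.0095557 ]), np.float64(0.27206322763660135), 96) [ 0.41420715 82.57891762]
```

>>> {"name": "apply_moves", "arguments": {
  "linear": [
    [0,28,0],
    [1,56,0],
    [1,76,10],
    [1,82,40],
    [1,82,70]
  ],
  "spin": [0,0,0,0,0]
}}

```text
t: 16.65
ee_pos: [0.4569, -0.0086, 0.0879]
orientation: [180.0, 0.2, 165.7]
wrist_force: [0.2, 0.5, -0.6]
gripper_width: 0.745
grip_force: 15.0
```

>>> {"name": "apply_moves", "arguments": {
  "linear": [
    [0,0,5],
    [0,0,10],
    [0,0,10],
    [0,0,10]
  ],
  "spin": [0,0,0,0]
}}

```text
t: 16.98
ee_pos: [0.4567, -0.0097, 0.0793]
orientation: [-180.0, 0.1, 165.6]
wrist_force: [-0.5, -0.1, -0.3]
gripper_width: 0.741
grip_force: 15.0
```

Run:
```python
from h import *
o=get_obs();print(o["ee_pos"],totool(o,(.4563,-.0094)),np.abs(o["qd"]).max())
```

```text
[ 0.45667188 -0.00969621  0.07926577] [0.43373488 0.1947085 ] 0.5502210547273058
```

Aligned. Home is 38.5 mm, so 41 mm down.

>>> {"name": "apply_moves", "arguments": {
  "linear": [
    [0,0,10],
    [0,0,20],
    [0,0,30],
    [0,0,36],
    [0,0,37]
  ],
  "spin": [0,0,0,0,0]
}}

```text
t: 17.4
ee_pos: [0.4561, -0.0093, 0.0412]
orientation: [-180.0, 0.0, 165.7]
wrist_force: [-0.7, 0.4, -0.4]
gripper_width: 0.746
grip_force: 15.0
```

>>> {"name": "apply_moves", "arguments": {
  "linear": [
    [0,0,1],
    [0,0,2],
    [0,0,3],
    [0,0,3.5],
    [0,0,3.5]
  ],
  "spin": [0,0,0,0,0]
}}

```text
t: 17.82
ee_pos: [0.4564, -0.0092, 0.0385]
orientation: [-180.0, 0.1, 165.7]
wrist_force: [-1.9, -0.5, 7.9]
gripper_width: 0.744
grip_force: 15.0
```

Seated. Releasing, then to the small lid.

>>> {"name": "apply_moves", "arguments": {
  "linear": [
    [0,0,0],
    [0,0,0],
    [0,0,0],
    [0,0,0]
  ],
  "spin": [0,0,0,0],
  "gripper": 0.92
}}

```text
t: 18.15
ee_pos: [0.456, -0.009, 0.0376]
orientation: [180.0, 0.0, 165.7]
wrist_force: [0.8, 0.5, 0.4]
gripper_width: 0.92
grip_force: 0.0
```

>>> {"name": "apply_moves", "arguments": {
  "linear": [
    [0,0,-8],
    [0,0,-25],
    [0,0,-60],
    [0,0,-95],
    [0,0,-120]
  ],
  "spin": [0,0,0,0,0]
}}

```text
t: 18.57
ee_pos: [0.4563, -0.009, 0.1609]
orientation: [-180.0, 0.2, 165.7]
wrist_force: [0.4, -0.4, 0.4]
gripper_width: 0.92
grip_force: 0.0
```

>>> {"name": "apply_moves", "arguments": {
  "linear": [
    [-3,-35,0],
    [-6,-75,0],
    [-9,-115,0],
    [-12,-150,0],
    [-15,-168,0]
  ],
  "spin": [0,0,0,0,0],
  "gripper": 0.75
}}

```text
t: 18.98
ee_pos: [0.4281, -0.1786, 0.1583]
orientation: [-179.9, 0.0, 165.6]
wrist_force: [0.7, 0.8, -0.3]
gripper_width: 0.75
grip_force: 0.0
```

>>> {"name": "apply_moves", "arguments": {
  "linear": [
    [0,0,0],
    [0,0,0],
    [0,0,0]
  ],
  "spin": [0,0,0]
}}

```text
t: 19.23
ee_pos: [0.429, -0.1745, 0.1578]
orientation: [180.0, -0.0, 165.7]
wrist_force: [-0.7, 0.2, -0.7]
gripper_width: 0.752
grip_force: 0.0
```

Run:
```python
from h import *
lid("w9",.016,.020)
```

```text
[ 0.429  -0.1745  0.1578] 165.7 0.97
[257. 174.] [ 0.4288 -0.1764  0.0433  0.0424] 12.3 [-0.3 -1.9] fit [ 0.4301 -0.1768] 0.53 [-1.6 -2. ]
[463. 179.] [0.4915 0.0296 0.1115 0.0812] 36.9 [-10.3 213.2] fit [0.5115 0.0666] 4.02 [-20.5 254.1]
```

>>> {"name": "apply_moves", "arguments": {
  "linear": [
    [-1,-2,35],
    [-1,-2,75],
    [-1,-2,115],
    [-1,-2,150],
    [-1,-2,165]
  ],
  "spin": [0,0,0,0,0]
}}

```text
t: 19.7
ee_pos: [0.4279, -0.1751, -0.0109]
orientation: [179.9, -0.3, 165.8]
wrist_force: [-0.8, 0.0, -0.2]
gripper_width: 0.751
grip_force: 0.0
```

>>> {"name": "apply_moves", "arguments": {
  "linear": [
    [0,0,5],
    [0,0,10],
    [0,0,13],
    [0,0,14],
    [0,0,14]
  ],
  "spin": [0,0,0,0,0]
}}

```text
t: 20.12
ee_pos: [0.4299, -0.1778, -0.0206]
orientation: [-180.0, 0.1, 165.7]
wrist_force: [0.2, 0.4, 0.5]
gripper_width: 0.75
grip_force: 0.0
```

>>> {"name": "apply_moves", "arguments": {
  "linear": [
    [0,0,0],
    [0,0,0],
    [0,0,0],
    [0,0,0],
    [0,0,0]
  ],
  "spin": [0,0,0,0,0],
  "gripper": 0.35,
  "force": 15
}}

```text
t: 20.53
ee_pos: [0.4295, -0.1777, -0.0212]
orientation: [-180.0, 0.0, 165.7]
wrist_force: [-1.5, -0.1, 1.8]
gripper_width: 0.447
grip_force: 15.0
```

>>> {"name": "apply_moves", "arguments": {
  "linear": [
    [0,0,-20],
    [0,0,-60],
    [0,0,-100],
    [0,0,-140],
    [0,0,-180]
  ],
  "spin": [0,0,0,0,0]
}}

```text
t: 20.95
ee_pos: [0.429, -0.1773, 0.1607]
orientation: [180.0, -0.0, 165.7]
wrist_force: [0.2, -0.9, -0.5]
gripper_width: 0.445
grip_force: 15.0
```

>>> {"name": "apply_moves", "arguments": {
  "linear": [
    [8,32,0],
    [16,64,0],
    [24,96,0],
    [32,128,0],
    [40,160,0]
  ],
  "spin": [0,0,0,0,0]
}}

```text
t: 21.37
ee_pos: [0.4298, -0.0113, 0.1587]
orientation: [-180.0, 0.0, 165.7]
wrist_force: [0.1, -1.0, 0.4]
gripper_width: 0.447
grip_force: 15.0
```

>>> {"name": "apply_moves", "arguments": {
  "linear": [
    [8,32,0],
    [16,64,0],
    [24,96,0],
    [32,120,0],
    [33,130,0]
  ],
  "spin": [0,0,0,0,0]
}}

```text
t: 21.78
ee_pos: [0.4296, 0.1239, 0.1586]
orientation: [180.0, -0.0, 165.8]
wrist_force: [0.3, -0.9, -0.6]
gripper_width: 0.445
grip_force: 15.0
```

>>> {"name": "apply_moves", "arguments": {
  "linear": [
    [0,0,0],
    [0,0,0],
    [0,0,0]
  ],
  "spin": [0,0,0]
}}

```text
t: 22.03
ee_pos: [0.4305, 0.1202, 0.1585]
orientation: [-180.0, -0.0, 165.6]
wrist_force: [-0.0, -0.7, -0.0]
gripper_width: 0.453
grip_force: 15.0
```

```bash
sed -i 's/(h\[...,1\]<80)&(h\[...,2\]>105)/(h[...,1]<50)\&(h[...,2]>140)/' h.py
python3 - <<'E'
from h import *
pot("w10",.045,.0185)
E
```

```text
[0.4305 0.1202 0.1585] 0.49
[159. 217.] rim [ 0.4428 -0.0343] nan 0 [ -50.3 -146.6]
[339. 180.] rim [0.4533 0.1992] 0.28 53 [-2.4 82.1]
  return _methods._mean(a, axis=axis, dtype=dtype,
  ret = ret.dtype.type(ret / rcount)
```

View pics/w10.png

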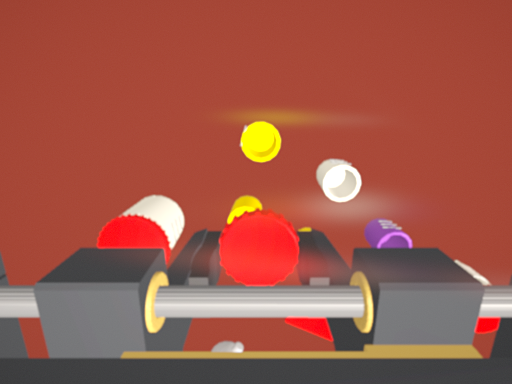

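The wrist view shows the small pot's rim at (341,181), with the yellow pots at (260,142) and (247,208) clear. Aligning.

>>> {"name": "apply_moves", "arguments": {
  "linear": [
    [-1,28,0],
    [-2,56,0],
    [-2,76,10],
    [-2,82,40],
    [-2,82,75]
  ],
  "spin": [0,0,0,0,0]
}}

```text
t: 22.5
ee_pos: [0.4543, 0.2008, 0.084]
orientation: [179.9, 0.2, 165.7]
wrist_force: [0.6, -0.9, 0.5]
gripper_width: 0.448
grip_force: 15.0
```

>>> {"name": "apply_moves", "arguments": {
  "linear": [
    [0,0,10],
    [0,0,20],
    [0,0,25],
    [0,0,25],
    [0,0,25]
  ],
  "spin": [0,0,0,0,0]
}}

```text
t: 22.92
ee_pos: [0.4534, 0.2001, 0.0597]
orientation: [180.0, 0.1, 165.7]
wrist_force: [0.6, 0.3, 0.2]
gripper_width: 0.449
grip_force: 15.0
```

Run:
```python
from h import *
o=get_obs();print(o["ee_pos"],totool(o,(.4533,.1992)),np.abs(o["qd"]).max())
```

```text
[0.45337985 0.20008515 0.05973187] [-0.14197826 -0.87733317] 0.44813603765653626
```

Home is 17.9 mm, so 42 mm down.

>>> {"name": "apply_moves", "arguments": {
  "linear": [
    [0,-1,10],
    [0,-1,20],
    [0,-1,30],
    [0,-1,37],
    [0,-1,38]
  ],
  "spin": [0,0,0,0,0]
}}

```text
t: 23.33
ee_pos: [0.4515, 0.1992, 0.019]
orientation: [-179.9, -0.1, 165.7]
wrist_force: [0.5, 0.3, -0.2]
gripper_width: 0.448
grip_force: 15.0
```

>>> {"name": "apply_moves", "arguments": {
  "linear": [
    [0,0,1],
    [0,0,2],
    [0,0,3],
    [0,0,3.5],
    [0,0,3.5]
  ],
  "spin": [0,0,0,0,0]
}}

```text
t: 23.75
ee_pos: [0.4527, 0.1995, 0.0179]
orientation: [180.0, 0.1, 165.7]
wrist_force: [-1.3, -0.1, 4.6]
gripper_width: 0.445
grip_force: 15.0
```

Seated with 4.6 N. Releasing, lifting, then moving to the trough lid while turning the wrist.

>>> {"name": "apply_moves", "arguments": {
  "linear": [
    [0,0,0],
    [0,0,0],
    [0,0,0],
    [0,0,0]
  ],
  "spin": [0,0,0,0],
  "gripper": 0.68
}}

```text
t: 24.08
ee_pos: [0.4524, 0.1994, 0.0171]
orientation: [180.0, 0.0, 165.7]
wrist_force: [0.4, -0.1, -0.3]
gripper_width: 0.679
grip_force: 0.0
```

>>> {"name": "apply_moves", "arguments": {
  "linear": [
    [0,0,-8],
    [0,0,-25],
    [0,0,-60],
    [0,0,-100],
    [0,0,-140]
  ],
  "spin": [0,0,0,0,0]
}}

```text
t: 24.5
ee_pos: [0.4517, 0.1993, 0.1592]
orientation: [-180.0, -0.0, 165.7]
wrist_force: [0.5, -0.1, 0.0]
gripper_width: 0.679
grip_force: 0.0
```

>>> {"name": "apply_moves", "arguments": {
  "linear": [
    [-36,0,0],
    [-72,1,0],
    [-108,2,0],
    [-144,3,0],
    [-180,3,0]
  ],
  "spin": [-0.12,-0.24,-0.36,-0.48,-0.6],
  "gripper": 0.85
}}

```text
t: 24.92
ee_pos: [0.6289, 0.1573, 0.1578]
orientation: [-180.0, 0.0, -159.6]
wrist_force: [0.1, -0.2, 0.3]
gripper_width: 0.848
grip_force: 0.0
```

>>> {"name": "apply_moves", "arguments": {
  "linear": [
    [0,0,0],
    [0,0,0],
    [0,0,0],
    [0,0,0],
    [0,0,0]
  ],
  "spin": [-0.12,-0.24,-0.36,-0.48,-0.517]
}}

```text
t: 25.33
ee_pos: [0.6274, 0.1578, 0.1576]
orientation: [180.0, 0.0, -130.0]
wrist_force: [-0.0, -0.5, -0.2]
gripper_width: 0.853
grip_force: 0.0
```

>>> {"name": "apply_moves", "arguments": {
  "linear": [
    [0,0,0],
    [0,0,0],
    [0,0,0]
  ],
  "spin": [0,0,0]
}}

```text
t: 25.58
ee_pos: [0.6274, 0.1578, 0.1574]
orientation: [-180.0, 0.0, -130.4]
wrist_force: [-0.6, -0.3, 0.4]
gripper_width: 0.85
grip_force: 0.0
```

Run:
```python
from h import *
lid("w11",.016,.03)
```

```text
[0.6274 0.1578 0.1574] -130.4 0.35
[256. 173.] [0.6301 0.1553 0.0916 0.0549] 50.0 [ 0.1 -3.6] fit [0.6423 0.1702] 3.15 [-19.   -3.3]
[447.  93.] [0.4343 0.213  0.0501 0.0496] 13.3 [ 83.1 182.9] fit [0.4377 0.2091] 3.86 [ 83.9 177.7]
```

View pics/w11.png

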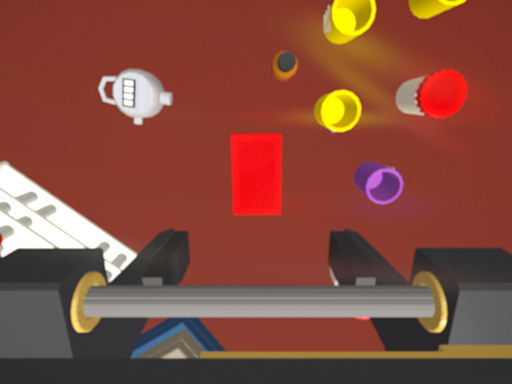

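The wrist view shows the trough lid square to the gripper at (256,173). The purple pot (380,182), tally (138,92) and rack are all outside the gripper's footprint. Descending.

>>> {"name": "apply_moves", "arguments": {
  "linear": [
    [0,-4,35],
    [0,-4,75],
    [0,-4,115],
    [0,-4,150],
    [0,-4,165]
  ],
  "spin": [0,0,0,0,0]
}}

```text
t: 26.05
ee_pos: [0.6279, 0.155, -0.0129]
orientation: [179.7, -0.3, -130.4]
wrist_force: [-1.2, 0.1, -1.0]
gripper_width: 0.846
grip_force: 0.0
```

>>> {"name": "apply_moves", "arguments": {
  "linear": [
    [0,0,5],
    [0,0,10],
    [0,0,13],
    [0,0,14],
    [0,0,14]
  ],
  "spin": [0,0,0,0,0]
}}

```text
t: 26.47
ee_pos: [0.6312, 0.1553, -0.0208]
orientation: [-179.9, 0.1, -130.3]
wrist_force: [-0.4, 0.1, 0.3]
gripper_width: 0.851
grip_force: 0.0
```

>>> {"name": "apply_moves", "arguments": {
  "linear": [
    [0,0,0],
    [0,0,0],
    [0,0,0],
    [0,0,0],
    [0,0,0]
  ],
  "spin": [0,0,0,0,0],
  "gripper": 0.5,
  "force": 20
}}

```text
t: 26.88
ee_pos: [0.6307, 0.1552, -0.0215]
orientation: [-180.0, 0.0, -130.3]
wrist_force: [-1.0, 0.3, 3.3]
gripper_width: 0.598
grip_force: 20.0
```

>>> {"name": "apply_moves", "arguments": {
  "linear": [
    [0,0,-20],
    [0,0,-60],
    [0,0,-100],
    [0,0,-140],
    [0,0,-180]
  ],
  "spin": [0,0,0,0,0]
}}

```text
t: 27.3
ee_pos: [0.6302, 0.1551, 0.1601]
orientation: [180.0, -0.0, -130.3]
wrist_force: [1.1, 0.2, -0.4]
gripper_width: 0.596
grip_force: 20.0
```

>>> {"name": "apply_moves", "arguments": {
  "linear": [
    [27,-27,0],
    [54,-54,0],
    [81,-81,0],
    [108,-108,0],
    [136,-136,0]
  ],
  "spin": [0.12,0.24,0.36,0.48,0.6]
}}

```text
t: 27.72
ee_pos: [0.6461, -0.0381, 0.1582]
orientation: [180.0, -0.0, -165.0]
wrist_force: [1.7, 0.0, -0.7]
gripper_width: 0.595
grip_force: 20.0
```

>>> {"name": "apply_moves", "arguments": {
  "linear": [
    [7,-38,0],
    [14,-76,0],
    [21,-114,0],
    [28,-152,0],
    [35,-190,0]
  ],
  "spin": [0.12,0.24,0.36,0.48,0.6]
}}

```text
t: 28.13
ee_pos: [0.6624, -0.2309, 0.1581]
orientation: [180.0, -0.0, 160.6]
wrist_force: [1.0, -0.2, 0.1]
gripper_width: 0.599
grip_force: 20.0
```

>>> {"name": "apply_moves", "arguments": {
  "linear": [
    [0,0,0],
    [0,0,0],
    [0,0,0],
    [0,0,0],
    [0,0,0]
  ],
  "spin": [0.1,0.2,0.3,0.3,0.3]
}}

```text
t: 28.55
ee_pos: [0.6626, -0.2289, 0.158]
orientation: [-180.0, -0.0, 143.9]
wrist_force: [0.0, 0.8, -0.2]
gripper_width: 0.599
grip_force: 20.0
```

Run:
```python
from h import *
lid("w12",get_obs()["ee_pos"][2]+.0374,.03)
o=get_obs();c=cams.calibration("wrist");im=cv2.imread("pics/w12.png")
for k in cnts(white(im),500):
    u=k.reshape(-1,2).mean(0);r=cv2.minAreaRect(plane(c,k,.046));print("white",u.round(),r,totool(o,r[0]))
```

```text
[ 0.6626 -0.2289  0.158 ] 143.9 0.93
[259. 224.] [ 0.6523 -0.2207  0.0531  0.0626] 53.9 [13.2  0.5] fit [ 0.656  -0.2235] 3.34 [8.5 0.5]
[310. 131.] [ 0.6279 -0.1747  0.0279  0.0282] 53.9 [60.  23.4] fit [ 0.6424 -0.1961] nan [35.6 14.7]
white [318. 336.] ((0.8516178727149963, -0.278812050819397), (0.043307214975357056, 0.04747463017702103), 53.9898567199707) [-182.15704973   70.88785189]
white [169. 188.] ((0.6194614171981812, -0.3069782853126526), (0.06340818107128143, 0.09520924091339111), 53.92426681518555) [-11.0813403  -88.55824636]
white [ 42. 194.] ((0.5341135263442993, -0.41768646240234375), (0.1447601169347763, 0.17513194680213928), 70.21987915039062) [  -7.27016148 -228.29384621]
white [479.  26.] ((0.6623152494430542, 0.003509417176246643), (0.03523841127753258, 0.03637329861521721), 87.39989471435547) [137.07370866 187.64665186]
  return _methods._mean(a, axis=axis, dtype=dtype,
  ret = ret.dtype.type(ret / rcount)
```

View pics/w12.png

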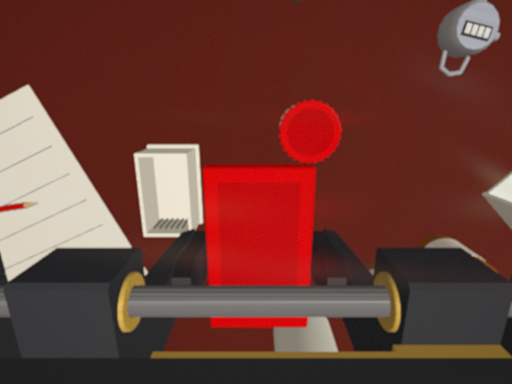

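The wrist view shows the trough's top edge from about column 135 to 195 and rows 150-236, with its foot offset up and to the right. The held lid spans columns 204-316 with its front edge at row 166, and the middle pot's lid sits round at (310,131). I'll fit the trough's left and bottom upper edges in tool coordinates, and the lid's edges likewise.

```bash
cat >> h.py <<'E'
def tl(o,c,k,z): return np.array([totool(o,p) for p in plane(c,k,z)])
def edge(p,ax,sgn,lo,hi,step=3):
    "robust line through extreme points along axis ax (0 x,1 y) over bins of the other axis"
    b=p[:,1-ax];pts=[]
    for s in np.arange(lo,hi,step):
        q=p[(b>=s)&(b<s+step)]
        if len(q): pts.append(q[np.argmax(sgn*q[:,ax])])
    pts=np.array(pts,np.float32)
    vx,vy,x,y=cv2.fitLine(pts,cv2.DIST_HUBER,0,.01,.01).ravel()
    d=np.array([vx,vy]);d*=np.sign(d[1-ax]);mid=(lo+hi)/2
    val=(x,y)[ax]+(mid-(x,y)[1-ax])*d[ax]/d[1-ax]
    return round(float(val),2),round(float(np.degrees(np.arctan(d[ax]/d[1-ax]))),2),len(pts)
E
cat > tr.py <<'E'
from h import *
o=get_obs();c=cams.calibration("wrist");im=cams.camera("wrist");cv2.imwrite("pics/w13.png",im)
print(o["ee_pos"],o["orientation"][2],np.abs(o["qd"]).max())
for th,(s,v) in dict(a=(80,100),b=(50,140)).items():
    h=cv2.cvtColor(im,cv2.COLOR_BGR2HSV);m=((h[...,1]<s)&(h[...,2]>v)).astype(np.uint8);m[:,:100]=0;m[262:]=0
    for k in cnts(m,1500):
        p=tl(o,c,k,.046);print(th,p.min(0),p.max(0))
        x0,y0=p.min(0);print(" left",edge(p,1,-1,x0+12,x0+75)," bottom",edge(p,0,-1,y0+6,y0+36)," bound",cv2.boundingRect(k))
m=topred(im,120);m[262:]=0;zt=o["ee_pos"][2]+.0214+.016
for k in cnts(m,3000):
    p=tl(o,c,k,zt);print("lid",p.min(0),p.max(0)," L",edge(p,1,-1,0,35)," R",edge(p,1,1,0,35)," front",edge(p,0,1,-20,20))
E
python3 tr.py
```

```text
[ 0.6626414  -0.22887036  0.15804228] 143.93272057407728 0.28793275666907175
a [ -59.81427251 -120.71734225] [ 36.51913881 -56.40481079]
 left (-120.26, -0.04, 21)  bottom (-59.8, 0.03, 10)  bound (133, 144, 71, 94)
a [117.47052859 162.94826   ] [156.58137892 208.42665823]
 left (174.99, 26.8, 10)  bottom (119.02, -11.67, 10)  bound (449, 0, 52, 52)
b [ -58.68143179 -120.32678861] [ 36.51885718 -56.90502831]
 left (-120.09, 0.01, 21)  bottom (-58.67, 0.03, 10)  bound (134, 144, 69, 93)
b [119.06864195 170.06659641] [156.58099033 207.22755403]
 left (184.33, 30.35, 9)  bottom (121.19, 10.94, 10)  bound (457, 0, 42, 50)
lid [ -4.7027429  -26.25488581] [74.10875602 37.75101654]  L (-26.12, -0.15, 12)  R (27.19, 0.81, 12)  front (53.45, 45.29, 14)
```

Run:
```python
from h import *
o=get_obs();c=cams.calibration("wrist");im=cv2.imread("pics/w13.png")
for px in((165,150),(165,153),(165,156)): print(px,totool(o,ray(c,px,.046)))
y=np.radians(o["orientation"][2]);X=np.array([np.cos(y),np.sin(y)]);Y=np.array([np.sin(y),-np.cos(y)])
def w(a,b,z): return np.r_[o["ee_pos"][:2]+(a*X+b*Y)/1e3,z]
for s in((43,25),(43,-25),(-43,-25),(-43,25)): print(s,proj(c,w(-16.2+s[0],-95.2+s[1],.046)).round(1))
print(im[140:162,160].sum(1)//3, im[180,180:204].sum(1)//3)
cr=im[135:250,120:225].copy();cr=cv2.resize(cr,None,fx=5,fy=5,interpolation=cv2.INTER_CUBIC)
q=np.array([[proj(c,w(-16.2+a,-95.2+b,.046)) for a,b in((43,25),(43,-25),(-43,-25),(-43,25))]])
cv2.polylines(cr,[((q[0]-[120,135]+.5)*5).astype(int)],True,(0,255,0),1);cv2.imwrite("pics/chk.png",cr)
```

```text
(165, 150) [ 30.78237569 -89.37747526]
(165, 153) [ 27.90416903 -89.62959772]
(165, 156) [ 25.00968525 -89.883146  ]
(43, 25) [185.3 154.2]
(43, -25) [133.3 154.1]
(-43, -25) [143.  236.4]
(-43, 25) [191.  236.4]
[ 46  47  48  88 157 205 222 214 182 151 145 144 155 189 218 226 225 225
 224 225 224 225] [226 226 226 226 226 227 226 220 200 180 175 175 176 175 175 175 186 211
 226 220 175 102  61  64]
```

View pics/chk.png

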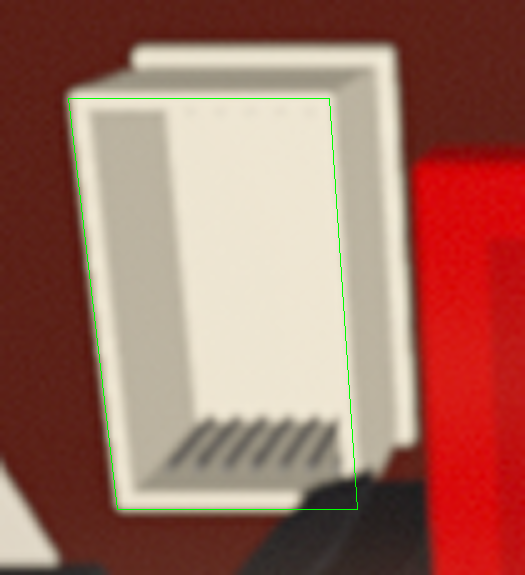

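The overlay matches the trough's rim to about 1 mm. Moving over it.

>>> {"name": "apply_moves", "arguments": {
  "linear": [
    [-4,-25,0],
    [-8,-50,0],
    [-12,-75,0],
    [-15.5,-95.5,0],
    [-15.5,-95.5,25]
  ],
  "spin": [0,0,0,0,0]
}}

```text
t: 29.07
ee_pos: [0.6186, -0.32, 0.1378]
orientation: [-179.9, 0.5, 143.7]
wrist_force: [0.4, -0.9, 0.6]
gripper_width: 0.597
grip_force: 20.0
```

>>> {"name": "apply_moves", "arguments": {
  "linear": [
    [0,0,20],
    [0,0,40],
    [0,0,60],
    [0,0,65],
    [0,0,65]
  ],
  "spin": [0,0,0,0,0]
}}

```text
t: 29.48
ee_pos: [0.6182, -0.3146, 0.0668]
orientation: [180.0, -0.2, 143.8]
wrist_force: [0.4, 0.9, 0.2]
gripper_width: 0.597
grip_force: 20.0
```

Run:
```python
from h import *
o=get_obs()
y=np.radians(143.93);X=np.array([np.cos(y),np.sin(y)]);Y=np.array([np.sin(y),-np.cos(y)])
T=np.array([.66264,-.22887])+(-15.5*X-95.5*Y)/1e3
print(o["ee_pos"],o["orientation"][2],T,totool(o,T),np.abs(o["qd"]).max())
```

```text
[ 0.61815538 -0.31463168  0.06677721] 143.8232995768089 [ 0.61894078 -0.31518847] [-0.96263654  0.01416918] 2.39882219226983
```

Aligned within 1 mm. Home is 18.6 mm, so 48 mm down.

>>> {"name": "apply_moves", "arguments": {
  "linear": [
    [-0.5,0,10],
    [-0.5,0,20],
    [-0.5,0,30],
    [-0.5,0,38],
    [-0.5,0,38]
  ],
  "spin": [0,0,0,0,0]
}}

```text
t: 29.9
ee_pos: [0.6183, -0.3149, 0.0278]
orientation: [180.0, -0.2, 143.7]
wrist_force: [0.5, 0.6, -0.7]
gripper_width: 0.598
grip_force: 20.0
```

>>> {"name": "apply_moves", "arguments": {
  "linear": [
    [0,0,2],
    [0,0,4],
    [0,0,6],
    [0,0,7],
    [0,0,7]
  ],
  "spin": [0,0,0,0,0]
}}

```text
t: 30.32
ee_pos: [0.6191, -0.3154, 0.0231]
orientation: [180.0, 0.0, 143.7]
wrist_force: [0.4, 0.8, -1.5]
gripper_width: 0.597
grip_force: 20.0
```

>>> {"name": "apply_moves", "arguments": {
  "linear": [
    [0,0,1],
    [0,0,2],
    [0,0,2.5],
    [0,0,2.5]
  ],
  "spin": [0,0,0,0]
}}

```text
t: 30.65
ee_pos: [0.619, -0.3154, 0.0205]
orientation: [-180.0, -0.0, 143.7]
wrist_force: [-0.4, 0.8, -0.9]
gripper_width: 0.598
grip_force: 20.0
```

No contact yet at 20.5 mm. Going on.

>>> {"name": "apply_moves", "arguments": {
  "linear": [
    [0,0,0.7],
    [0,0,1.4],
    [0,0,2],
    [0,0,2.2],
    [0,0,2.2]
  ],
  "spin": [0,0,0,0,0]
}}

```text
t: 31.07
ee_pos: [0.6191, -0.3155, 0.0185]
orientation: [-180.0, 0.0, 143.7]
wrist_force: [0.0, -0.2, 0.3]
gripper_width: 0.601
grip_force: 20.0
```

>>> {"name": "apply_moves", "arguments": {
  "linear": [
    [0,0,0.5],
    [0,0,0.8],
    [0,0,0.8]
  ],
  "spin": [0,0,0]
}}

```text
t: 31.32
ee_pos: [0.6191, -0.3155, 0.0185]
orientation: [-180.0, 0.0, 143.7]
wrist_force: [-4.2, 2.9, 6.5]
gripper_width: 0.599
grip_force: 20.0
```

Contact at 18.5 mm, as expected. Releasing, lifting clear and checking.

>>> {"name": "apply_moves", "arguments": {
  "linear": [
    [0,0,0],
    [0,0,0],
    [0,0,0],
    [0,0,0]
  ],
  "spin": [0,0,0,0],
  "gripper": 0.8
}}

```text
t: 31.65
ee_pos: [0.619, -0.3154, 0.0174]
orientation: [180.0, -0.0, 143.7]
wrist_force: [0.6, 0.0, 0.2]
gripper_width: 0.798
grip_force: 0.0
```

>>> {"name": "apply_moves", "arguments": {
  "linear": [
    [0,0,-8],
    [0,0,-25],
    [0,0,-60],
    [0,0,-100],
    [0,0,-140]
  ],
  "spin": [0,0,0,0,0]
}}

```text
t: 32.07
ee_pos: [0.6187, -0.3152, 0.1596]
orientation: [180.0, -0.0, 143.7]
wrist_force: [0.6, 0.0, 0.3]
gripper_width: 0.801
grip_force: 0.0
```

>>> {"name": "apply_moves", "arguments": {
  "linear": [
    [35,0,0],
    [70,0,0],
    [105,0,0],
    [140,0,0],
    [140,0,0]
  ],
  "spin": [0,0,0,0,0]
}}

```text
t: 32.48
ee_pos: [0.5016, -0.2285, 0.1572]
orientation: [180.0, -0.3, 143.8]
wrist_force: [-0.1, 0.3, 0.4]
gripper_width: 0.798
grip_force: 0.0
```

>>> {"name": "apply_moves", "arguments": {
  "linear": [
    [30,-30,0],
    [60,-60,0],
    [90,-90,0],
    [120,-120,0],
    [120,-120,0]
  ],
  "spin": [0,0,0,0,0]
}}

```text
t: 32.9
ee_pos: [0.3344, -0.2588, 0.1581]
orientation: [-180.0, -0.1, 143.6]
wrist_force: [0.2, 0.9, 0.3]
gripper_width: 0.798
grip_force: 0.0
```

Run:
```python
from h import *
print(get_obs()["ee_pos"])
for n in("scene","top"):
    im=cams.camera(n);c=cams.calibration(n);cv2.imwrite(f"pics/{n}F.png",im)
    for nm,X,zt in(("small",(.4530,.1993),.055),("mid",(.6489,-.163),.068),("large",(.4563,-.0094),.076),("trough",(.619,-.3152),.056),("closed",(.635,.33),.068)):
        e=proj(c,[*X,zt])
        best=min(cnts(topred(im,100),25),key=lambda k:np.hypot(*(k.reshape(-1,2).mean(0)-e)))
        p=plane(c,best,zt);print(n,nm,e.round(),np.round(cv2.minAreaRect(p)[0],3),np.round(cv2.minAreaRect(p)[1],3),round(cv2.minAreaRect(p)[2],1))
a=cv2.resize(cv2.imread("pics/sceneF.png")[90:330,130:430],(640,512));cv2.imwrite("pics/final.png",a)
```

```text
[ 0.33435453 -0.2588132   0.15807579]
scene small [351. 231.] [0.615 0.313] [0.05  0.047] 75.9
scene mid [193. 169.] [ 0.454 -0.016] [0.063 0.064] 76.9
scene large [291. 172.] [ 0.46  -0.009] [0.062 0.063] 76.9
scene trough [179. 140.] [ 0.445 -0.027] [0.064 0.065] 76.9
scene closed [328. 323.] [0.621 0.317] [0.049 0.046] 75.9
top small [186. 212.] [0.452 0.2  ] [0.042 0.042] 3.3
top mid [310. 154.] [ 0.65  -0.163] [0.051 0.058] 3.3
top large [257. 213.] [ 0.46  -0.009] [0.065 0.067] 3.3
top trough [359. 167.] [ 0.62  -0.316] [0.058 0.092] 53.2
top closed [149. 150.] [0.62  0.317] [0.054 0.057] 3.3
```

Run:
```python
from h import *
a,b=cv2.imread("pics/top0.png"),cv2.imread("pics/topF.png")
g=lambda im,x,y,w:im[y-w:y+w,x-w:x+w].astype(int)
for nm,x,y,w in(("tally",253,150,10),("closed",153,157,13),("purple",177,187,8),("yel",204,190,8),("yel",222,210,8),("yel",208,234,8)):
    print(nm,np.abs(g(a,x,y,w)-g(b,x,y,w)).mean().round(1))
im=cv2.imread("pics/sceneF.png");c=cams.calibration("scene")
h=cv2.cvtColor(im,cv2.COLOR_BGR2HSV);m=(((h[...,0]<8)|(h[...,0]>172))&(h[...,1]>180)&(h[...,2]>130)).astype(np.uint8)
for nm,X,zt in(("small",(.4530,.1993),.055),("mid",(.6489,-.163),.068),("large",(.4563,-.0094),.076),("trough",(.619,-.3152),.056)):
    e=proj(c,[*X,zt]);k=min(cnts(m,25),key=lambda k:np.hypot(*(k.reshape(-1,2).mean(0)-e)))
    r=cv2.minAreaRect(plane(c,k,zt));print(nm,e.round(),k.reshape(-1,2).mean(0).round(1),np.round(r[0],3),np.round(r[1],3))
```

```text
tally 3.3
closed 3.7
purple 3.6
yel 3.0
yel 2.9
yel 3.0
small [351. 231.] [351.5 231.8] [0.451 0.201] [0.042 0.04 ]
mid [193. 169.] [192.4 172. ] [ 0.653 -0.154] [0.036 0.048]
large [291. 172.] [290.1 172.4] [ 0.459 -0.01 ] [0.068 0.068]
trough [179. 140.] [192.4 172. ] [ 0.648 -0.168] [0.036 0.049]
```

```bash
python3 -c "
from plant import close_job
print(close_job())"
```

```text
the job is handed in; nothing more can be done
None
```

I put all four lids on their matching pots and the trough and handed the job in at about 33 s. Each met contact at its expected home height to within 0.2 mm, and the closed pot and tally look unchanged in the before-and-after top views. The arm hid the middle pot and trough from the final side view, so those two rest on contact heights and the top view.

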